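# Ready the instrument soak tray

### The arm

A 6-joint arm with a two-finger parallel gripper is mounted at the origin on the work surface. World frame = base frame: x ahead of the robot, y to its left, z up, the work surface at z = 0. Lengths are in m, angles in rad, forces in N, time in s.
With the tool pointing down it reaches from about 0.275 to 0.725 m from the base axis. Payload 15.9 kg.
Tool frame: the origin (TCP) lies midway between the tips of the shut fingers; the grasp point (between the pads) lies behind it (arm.grasp_offset is the y of the grasp point in the tool frame, in m); y points along the fingers, x is the direction in which the jaws open and shut, and the axes are right-handed (so a half turn about y gives the same grasp; the last joint's range is limited). The gripper opens to 85 mm and grips with 20 to 120 N. Pads are 22 mm wide; open, the fingers measure 114 mm over their backs; the gripper's body (76 mm by 85 mm) begins 54 mm behind the grasp point. The pads swing forward as they close: fully open they stand 13 mm farther back than shut.
Start: joints at [1.174, 0.213, -0.034, 1.323, 0, 1.571], TCP at [0.193, 0.461, 0.231] pointing down, gripper open.
Joint ranges: [-2.98, 2.98], [-0.74, 1.72], [-1.14, 1.35], [-2.1, 2.04], [-1.57, 1.44], [-3.14, 3.14]. Speed limits (rad/s): [1.89, 1.89, 2.39, 2.57, 3.14, 3.14].

### API

Orientations are given as a rotation vector (axis times angle).
In Python, from workcell import arm gives the robot as it stands.
- The arm moves only by the shell command python3 -m creep 'ROWS'. ROWS is a JSON object of lists of equal length, an entry for each row: "gripper": the gripper's target within -1 to 1 (fully open at 1, half-way at 0, shut at -1); "xyz": the shift along the world's x, y, z in mm, a list of three; "twist": the turn about the world's z in rad. In form: {"gripper": [gripper, ...], "xyz": [[tx, ty, tz], ...], "twist": [twist, ...]}. A call has 1 to 20 rows; each row is the pose to reach, as a shift and turn from the pose commanded when the call began; what a row does not reach only later rows make up. A row lasts 1/8 s, in which the tool goes at most 62.5 mm and 10.7 degrees, less where a joint would pass 70% of its speed; a pose out of reach is approached as far as the arm can. A call with a gripper value outside its range is refused whole. The fingers move at their own pace and stop on an object; the grip force is fixed at half the most. Time passes only in rows, so rows that repeat a pose let the fingers close. It gives the time, the measured TCP pose, the force and the opening at its end, in the units of the state.
- arm.read_state(): the state, without advancing time (a new reading comes with each control period).
- arm.camera(name): name is "scene" or "top" or "wrist"; returns a dict with "color" (420x560x3 uint8, blue, green, red), "z_map" (420x560 float32, m along the optical axis (not along the pixel's ray), 0 where there is no reading), "intrinsics" (3x3 intrinsics, pixels), "camera_from_world" (4x4, takes a point from world to camera coordinates); the wrist camera has in their place "mount" (4x4, takes a point from camera to tool coordinates, whose origin is the TCP and whose axes are the tool frame's). Camera axes: x right, y up, looking along -z (the intrinsics and any distortion apply to the point x, -y, -z); pixel columns grow to the right and rows downward; lengths in m; the calibration is good to about 2 mm. A picture is of the moment at which its call begins: read the wrist's pose just before it.
- arm.finish_job(): hands the job in, once; it reports no verdict.
The state is a dict: "t": time; "joint_pos": joint angles; "joint_vel": joint speeds; "joint_efforts": joint torques, N m; "eef_pos": TCP position; "ee_rot": TCP orientation; "wrist_force": force on the tool from outside, world axes, zero at the start; "moment": the same for the moment, N m; "width": finger opening in m.
Only numpy, scipy, OpenCV 4.12 (cv2) and the standard library are available. Lean on these libraries where they do the work, as an engineer would, in place of code of your own. Each camera call takes 0.05 s, during which the arm holds its last target.

### The job

Get the white soak tray ready for filling: tighten the brass drain plug clockwise until it goes snug, without forcing it any further, and lay the spatula and the brush flat on the floor of their own shaped compartments, each with its head in the wide part, set down rather than dropped. Leave the tweezers in the tray and everything else on the bench as they are.

Things in the scene. Friction and masses are not known exactly. Their poses are not given: they have to be found in the camera images.
- soak_tray: White moulded tray, 208 (its x) by 270 mm (y), fixed; rim and dividers 64 mm above the bench. Origin: centre of footprint, on the bench. Compartments run along x, floor 40 mm above the bench, end walls at x = +-98. Finger channel (x -32 to +32, no dividers, floor height) crosses them all from y -52 to +129. From +y: tweezers (y 109, 34 wide), spatula, brush, sump with brass plug (y -91.5).
- spatula_bay (a point): Centre of the spatula compartment on its floor (tray x = 0, y = +53.5 mm, 40 mm above the bench); axes as the tray's. Where x is above +32 mm it is 54 mm wide (for the blade), where x is below -32 mm 28 mm wide (for the handle): the blade points to tray +x.
- brush_bay (a point): Centre of the brush compartment on its floor (tray x = 0, y = -10.5 mm, 40 mm above the bench); axes as the tray's. The other way round: 54 mm wide where x is below -32 mm (bristles), 28 mm wide where x is above +32 mm (handle): the bristles point to tray -x.
- plug_head (a point): Middle of the top face of the brass drain plug's square head, 76 mm above the bench; x and y square to the flats, z up, turning with the plug. Head 28 by 28 mm, 32 mm tall, on a round flange 44 mm across, in the middle of a sump 90 (tray x) by 78 mm (tray y) whose floor is 30 mm above the bench; the head's top 12 mm stand above the tray's rim.
- plug_bite (a joint): Rad the plug has turned clockwise (seen from above) since its taper began to bite; 0 at the start. It first turns freely (0.05 N m) through an unknown 0.3 to 1.2 rad, then at once takes 0.4 N m, and 1.2 N m more per rad. Held still after a step, somewhat less is felt. Snug from about 0.06 rad, best 0.1 to 0.3; forced beyond 0.5. Let go, it stays, or eases back to about 0.33.
- spatula: Spatula, 180 mm long, about 90 g, lying flat: black handle 18 mm wide, 16 mm tall, from x = -90 to +18 mm; steel bolster 24 mm wide to x = +31; red nylon blade 44 mm wide, 3 mm thick, to x = +90. Origin: on its underside, mid-length, the place to grip (18 mm across; it nearly balances there). x points to the blade, z up.
- spatula_tip (a point): Middle of the end of the spatula's blade, 90 mm along x from the spatula's origin.
- brush: Flat brush, 180 mm long, about 80 g, lying flat: blue handle 18 mm wide, 16 mm tall, from x = -90 to +16 mm; aluminium ferrule 44 mm wide, 16 mm tall, to x = +42; brown bristles 42 mm wide, 12 mm thick, to x = +90. Origin: on its underside, mid-length, the place to grip (18 mm across; it nearly balances there). x points to the bristles, z up.
- brush_tip (a point): Middle of the end of the bristles, 90 mm along x from the brush's origin.
- tweezers: Steel tweezers, 160 mm long, 8 mm tall, lying in the outer compartment of the tray. Leave alone.
- petri_stack: Stack of three closed amber dishes, 92 mm in diameter, 45 mm tall. Leave alone.
- beaker: Empty glass beaker, 88 mm in diameter, 110 mm tall. Leave alone.
- vial_rack: White rack, 75 by 170 mm, with amber vials, 104 mm tall. Leave alone.
- wash_bottle: White wash bottle with a red cap and spout, 68 mm in diameter, 205 mm tall. Leave alone.
- carton_tray: Empty white open box, 130 by 190 mm, 45 mm tall. Leave alone.
- marker: White and green marker pen, 130 mm long, lying down. Leave alone.
Mind the look-alikes: they are no part of the job. What is shaped like the brush but green is not meant.

How it is judged:
At the end, for the whole second after the job is handed in: Plug bite 0.06 to 0.50 rad. Spatula and brush at rest, flat (0.06 rad) in own bays: origin within 10 mm along, 8 across, 4 in height of bay centre, 0.12 rad of tray x, blade to tray +x, bristles to -x. Tweezers within 25 mm, other bystanders 30 mm, of their starts (value of joint plug_bite between 0.06 and 0.5 rad and x of spatula in the frame of spatula_bay between -0.01 and 0.01 m and y of spatula in the frame of spatula_bay between -0.008 and 0.008 m and z of spatula in the frame of spatula_bay between -0.004 and 0.004 m and x of spatula_tip in the frame of spatula_bay above 0.07 m and angle between each of spatula, brush's own z axis and vertical below 0.06 rad and angle between the x axis of each of spatula, brush and the x axis of soak_tray, either way round below 0.12 rad and linear speed of each of spatula, brush below 0.02 m/s and x of brush in the frame of brush_bay between -0.01 and 0.01 m and y of brush in the frame of brush_bay between -0.008 and 0.008 m and z of brush in the frame of brush_bay between -0.004 and 0.004 m and x of brush_tip in the frame of brush_bay below -0.07 m and distance of tweezers from where it was at the start of the episode below 0.025 m and distance of each of petri_stack, beaker, vial_rack, wash_bottle, carton_tray, marker from where it was at the start of the episode below 0.03 m); the robot touches nothing.
It fails at once if the plug is forced beyond 0.50 rad of bite (value of joint plug_bite above 0.5 rad).
It fails at once if the spatula is let fall (moving faster than 0.7 m/s with no finger on it: a fall of about 25 mm) (linear speed of spatula above 0.7 m/s and contact force between spatula and the fingers below 0.05 N).
It fails at once if the brush is let fall (moving faster than 0.7 m/s with no finger on it: a fall of about 25 mm) (linear speed of brush above 0.7 m/s and contact force between brush and the fingers below 0.05 N).
It fails at once if a bystander is shoved away or knocked over (moved over 60 mm or tilted over 0.5 rad) ((distance of tweezers from where it was at the start of the episode above 0.06 m or angle between tweezers's own z axis and vertical above 0.5 rad) or (distance of petri_stack from where it was at the start of the episode above 0.06 m or angle between petri_stack's own z axis and vertical above 0.5 rad) or (distance of beaker from where it was at the start of the episode above 0.06 m or angle between beaker's own z axis and vertical above 0.5 rad) or (distance of vial_rack from where it was at the start of the episode above 0.06 m or angle between vial_rack's own z axis and vertical above 0.5 rad) or (distance of wash_bottle from where it was at the start of the episode above 0.06 m or angle between wash_bottle's own z axis and vertical above 0.5 rad) or (distance of carton_tray from where it was at the start of the episode above 0.06 m or angle between carton_tray's own z axis and vertical above 0.5 rad) or (distance of marker from where it was at the start of the episode above 0.06 m or angle between marker's own z axis and vertical above 0.5 rad)).
It also fails if it takes over 62 s, if anything falls off the work surface, if the arm or the gripper's body presses on something with over 40 N, if the wrist force passes 120 N, or if a joint passes its speed limit or range.

## Working session

There is one attempt and no reset: what is moved stays moved. The work goes in short steps, Python scripts to look and compute and a shell command to move; the robot and the scene stay as the last step left them, time stands still between calls to the robot, and variables do not carry over. Pictures are saved under pics/ and viewed, and the job is handed in when it is done.

```bash
mkdir -p pics; ls; cat > h.py <<'E'
import numpy as np, cv2
from workcell import arm
from scipy.spatial.transform import Rotation as R
def save(n,im): cv2.imwrite(f'pics/{n}.png',im)
def cfw(c,st=None):
    if 'camera_from_world' in c: return np.array(c['camera_from_world'])
    T=np.eye(4);T[:3,:3]=R.from_rotvec(st['ee_rot']).as_matrix();T[:3,3]=st['eef_pos']
    return np.linalg.inv(T@np.array(c['mount']))
def ray(c,uv,st=None):
    K=np.array(c['intrinsics']);W=np.linalg.inv(cfw(c,st))
    uv=np.atleast_2d(uv).astype(float)
    d=np.c_[(uv[:,0]-K[0,2])/K[0,0],-(uv[:,1]-K[1,2])/K[1,1],-np.ones(len(uv))]
    return W[:3,3],d@W[:3,:3].T
def onz(c,uv,z,st=None):
    o,d=ray(c,uv,st); return o+d*((z-o[2])/d[:,2])[:,None]
def zpts(c,uv,st=None):
    o,d=ray(c,uv,st); uv=np.atleast_2d(uv).astype(int)
    return o+d*c['z_map'][uv[:,1],uv[:,0]][:,None]
def proj(c,P,st=None):
    K=np.array(c['intrinsics']);T=cfw(c,st);P=np.atleast_2d(P)
    p=P@T[:3,:3].T+T[:3,3]
    return np.c_[K[0,0]*p[:,0]/-p[:,2]+K[0,2],K[1,1]*-p[:,1]/-p[:,2]+K[1,2]]
E
python3 - <<'E'
from h import *
st=arm.read_state();print(st, arm.grasp_offset)
for n in ['scene','top','wrist']:
    c=arm.camera(n);save(n+'0',c['color']);print(n,np.round(c['intrinsics'],1).tolist(),{k:np.round(v,3).tolist() for k,v in c.items() if k in('camera_from_world','mount')},[k for k in c],np.mean(c['z_map']>0))
E
```

```text
pics
{'t': 0.0, 'joint_pos': array([ 1.17398685e+00,  2.13389056e-01, -3.50243025e-02,  1.32347844e+00,
       -1.06863222e-05,  1.57078896e+00]), 'joint_vel': array([ 0.00046275, -0.00095143, -0.00057211,  0.00150782, -0.00028539,
        0.00014726]), 'joint_efforts': array([ 3.09320843e-03, -6.86159992e+01,  4.87119555e+01,  1.76701311e-02,
        2.37194981e-04,  1.63731727e-05]), 'eef_pos': array([0.19312016, 0.4608574 , 0.23081352]), 'ee_rot': array([-1.37181823, -0.91147093,  0.91296342]), 'wrist_force': array([ 0.63015795, -0.73466706,  0.26023302]), 'moment': array([ 0.01017944,  0.04762653, -0.00294701]), 'width': 0.08568908987072901} -0.0187
scene [[428.2, 0.0, 285.3], [0.0, 428.2, 207.3], [0.0, 0.0, 1.0]] {'camera_from_world': [[0.053, 0.999, 0.013, -0.056], [-0.852, 0.039, 0.522, 0.389], [0.52, -0.039, 0.853, -1.416], [0.0, 0.0, 0.0, 1.0]]} ['color', 'z_map', 'intrinsics', 'camera_from_world'] 0.9961011904761905
top [[500.6, 0.0, 284.2], [0.0, 500.6, 205.9], [0.0, 0.0, 1.0]] {'camera_from_world': [[-0.005, -1.0, 0.004, 0.027], [0.999, -0.005, 0.054, -0.528], [-0.054, 0.004, 0.999, -1.234], [0.0, 0.0, 0.0, 1.0]]} ['color', 'z_map', 'intrinsics', 'camera_from_world'] 0.9958460884353741
wrist [[351.3, 0.0, 283.0], [0.0, 351.3, 203.8], [0.0, 0.0, 1.0]] {'mount': [[1.0, -0.001, -0.002, -0.0], [-0.001, 0.304, -0.953, -0.142], [0.001, 0.953, 0.304, 0.077], [0.0, 0.0, 0.0, 1.0]]} ['color', 'z_map', 'intrinsics', 'mount'] 0.9959906462585034
```

View pics/scene0.png

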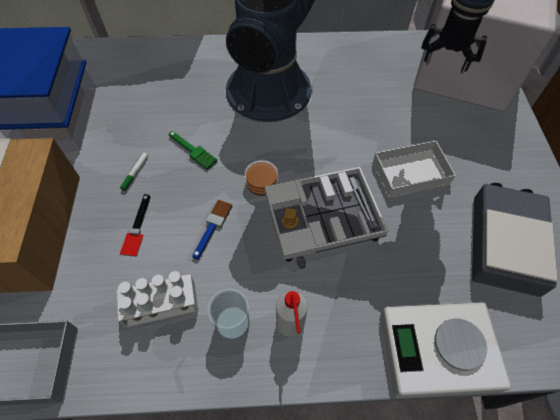

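View pics/top0.png

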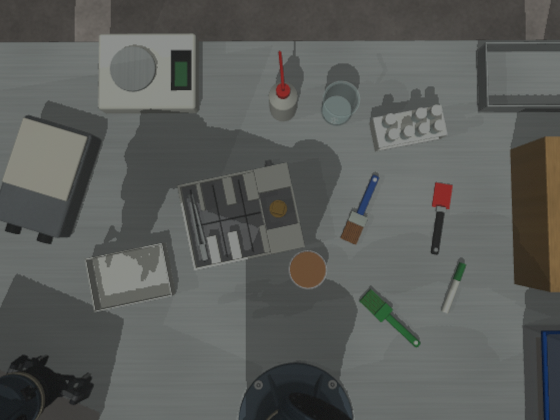

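View pics/wrist0.png

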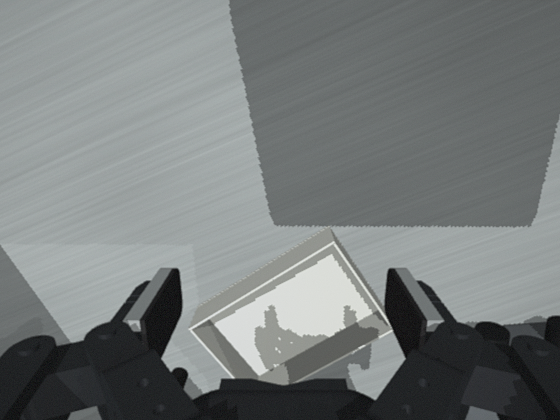

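The scene view shows the tray at (325,213) with the plug at (290,217), the spatula at (137,225), the blue brush at (213,228) and a green brush at (193,149). In the top view they are the tray (243,217), the plug (278,209), the spatula (440,217), the blue brush (361,209) and the green brush (390,317).

Brush candidates: blue with brown bristles at top (361,209) and solid green at top (390,317). The blue one fits the description. There is only one spatula, with a red blade and black handle, at top (440,217).

```bash
python3 - <<'E'
from h import *
c=arm.camera('top');s=arm.camera('scene')
im=c['color']
cr=cv2.resize(im[140:290,160:320],None,fx=4.5,fy=4,interpolation=cv2.INTER_CUBIC)
cr=cv2.resize(im[145:285,170:320],None,fx=4,fy=4,interpolation=cv2.INTER_CUBIC);save('tray_top',np.clip(cr*1.7,0,255).astype(np.uint8))
save('tools_top',np.clip(cv2.resize(im[165:265,335:465],None,fx=5,fy=5,interpolation=cv2.INTER_CUBIC)*1.7,0,255).astype(np.uint8))
def masks(im):
    h=cv2.cvtColor(im,cv2.COLOR_BGR2HSV);H,S,V=cv2.split(h)
    return {'red':((H<6)|(H>174))&(S>170)&(V>70),'blue':(H>105)&(H<130)&(S>150)&(V>40),'brown':(H>5)&(H<15)&(S>90)&(V>30),'brass':(H>14)&(H<26)&(S>110)&(V>40),'black':(V<40)}
for nm,cam in (('top',c),('scene',s)):
    for k,m in masks(cam['color']).items():
        n,l,stt,cen=cv2.connectedComponentsWithStats(m.astype(np.uint8))
        for i in range(1,n):
            if 40<stt[i,4]<1500:
                vv,uu=np.nonzero(l==i);
                P=zpts(cam,np.c_[uu,vv]);
                rc=cv2.minAreaRect(np.c_[uu,vv].astype(np.float32))
                print(nm,k,stt[i,4],cen[i].round(1),np.median(P,0).round(4),np.round(rc[1],1),round(rc[2],1))
E
```

```text
top red 172 [281.9  83. ] [0.7801 0.0302 0.1723] [44. 11.] 90.0
top red 340 [441.8 194.7] [ 0.5542 -0.3741  0.0034] [16.2 22.9] 8.7
top blue 158 [366.4 197.8] [ 0.5466 -0.1802  0.0167] [ 4.9 33.8] 22.9
top blue 483 [545.5 371.4] [ 0.146  -0.5628  0.1123] [88. 18.] 90.0
top brown 297 [351.2 232.2] [ 0.462  -0.1423  0.0126] [16.  18.4] 23.2
top brown 950 [307.3 269.2] [ 0.3733 -0.0301  0.0457] [34. 34.] 90.0
top brass 222 [277.8 208.3] [0.5193 0.0392 0.0742] [16. 16.] 90.0
top black 345 [180.3  66.6] [0.8841 0.2768 0.0569] [38. 18.] 90.0
top black 79 [434.4 233.5] [ 0.456  -0.3494  0.013 ] [ 4.3 40.2] 4.5
top black 101 [ 12.8 228.5] [0.4735 0.6733 0.0599] [14.   7.1] 16.7
top black 100 [ 44.1 238.1] [0.4515 0.5978 0.0599] [14.   7.1] 15.9
top black 1427 [ 19.4 398.9] [0.2226 0.4177 0.4931] [40. 45.] 0.0
scene red 345 [131.1 244.2] [ 0.5531 -0.3743  0.0028] [15.8 24.3] 18.4
scene red 267 [293.1 304.9] [0.7868 0.0282 0.172 ] [41. 14.] 90.0
scene blue 594 [ 52.5 109.8] [ 0.2247 -0.5701  0.1121] [ 42.5 108.2] 51.7
scene blue 239 [204.3 239.7] [ 0.5542 -0.1831  0.0151] [ 6.6 38.9] 28.4
scen
[... 356 characters left out ...]
 black 158 [241.4  12.7] [ 0.0517 -0.0681  0.3198] [25.5 16.2] 40.1
scene black 233 [475.6   3.4] [0.2333 0.4513 0.4483] [ 8. 36.] 90.0
scene black 1378 [550.1 112.7] [-0.1522  1.1761 -0.3091] [96. 27.] 90.0
scene black 768 [477.4 235.3] [0.5899 0.5145 0.0448] [ 9.2 93.2] 1.4
scene black 213 [141.1 212.5] [ 0.4655 -0.3557  0.0148] [ 6.6 35.1] 18.4
scene black 113 [322.5 219.8] [0.5093 0.1266 0.0399] [26.8 31.6] 9.2
scene black 46 [349.1 224.4] [0.5432 0.1927 0.0399] [24.1  2.1] 69.4
scene black 123 [528.3 288.9] [0.7351 0.5978 0.0352] [26.9 10.1] 23.2
scene black 554 [407.3 351.8] [0.8813 0.2733 0.0556] [47.3 21.2] 79.7
scene black 589 [508.3 399.1] [ 0.9139  0.7662 -0.575 ] [13.2 71.4] 86.3
```

View pics/tray_top.png

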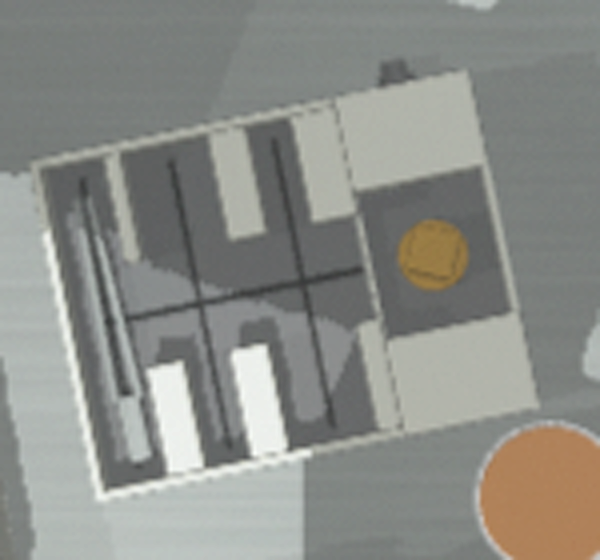

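View pics/tools_top.png

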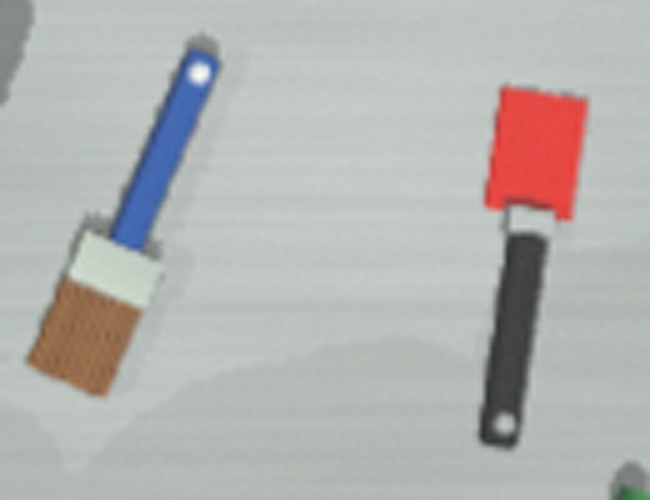

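The tray crop shows rim corners near (37,163), (467,70), (540,408), (100,497), with the plug at (434,255) and its flats nearly square to the tray. In the tools crop, the blue brush has its bristles toward the bottom-left at (85,340), and the spatula's red blade is at (535,150). Next I measure these precisely.

```bash
python3 - <<'E'
from h import *
c=arm.camera('top');s=arm.camera('scene')
# tray from depth rim points, both views
for nm,cam in (('top',c),('scene',s)):
    vv,uu=np.mgrid[0:420,0:560];uv=np.c_[uu.ravel(),vv.ravel()]
    P=zpts(cam,uv)
    m=(abs(P[:,2]-.064)<.006)&(abs(P[:,0]-.5)<.16)&(abs(P[:,1]-.1)<.2)
    M=m.reshape(420,560).astype(np.uint8)
    n,l,stt,cen=cv2.connectedComponentsWithStats(M);i=1+np.argmax(stt[1:,4])
    q=P[(l==i).ravel()];print(nm,len(q),np.median(q[:,2]))
    print(cv2.minAreaRect((q[:,:2]*1000).astype(np.float32)), (cv2.boxPoints(cv2.minAreaRect((q[:,:2]*1000).astype(np.float32)))).round(1).tolist())
    # spatula, brush: above bench
    for t,(x,y) in {'spat':(.5,-.36),'brush':(.51,-.165)}.items():
        h=cv2.cvtColor(cam['color'],cv2.COLOR_BGR2HSV)
        Q=P.reshape(420,560,3)
        m=(abs(Q[...,0]-x)<.11)&(abs(Q[...,1]-y)<.06)
        V=h[...,2];S=h[...,1]
        mm=m&(((S>120))|(V<40))
        q=Q[mm];c0=q.mean(0)
        rc=cv2.minAreaRect((q[:,:2]*1000).astype(np.float32));print(t,mm.sum(),rc,np.percentile(q[:,2],[5,50,95]).round(4))
print('corners',onz(c,[(179.3,185.8),(286.8,162.5),(305,247),(195,269.3)],.064).round(4))
E
```

```text
top 3768 0.06443520542188486
((503.28564453125, 129.32363891601562), (208.2854766845703, 270.564697265625), 11.620065689086914) [[374.0, 240.89999389648438], [428.5, -24.200000762939453], [632.5, 17.799999237060547], [578.0, 282.79998779296875]]
spat 527 ((495.7730712890625, -364.35650634765625), (44.515907287597656, 177.65841674804688), 80.8984375) [-0.0003  0.0045  0.0173]
brush 427 ((521.5045166015625, -169.39724731445312), (37.539527893066406, 175.18798828125), 65.87150573730469) [0.0094 0.0146 0.0192]
scene 3003 0.06333398609397833
((501.6304931640625, 129.50587463378906), (211.39625549316406, 270.6558837890625), 11.412260055541992) [[371.20001220703125, 241.1999969482422], [424.79998779296875, -24.100000381469727], [632.0, 17.799999237060547], [578.5, 283.1000061035156]]
spat 572 ((495.89678955078125, -365.2755126953125), (45.5181999206543, 176.36520385742188), 81.05115509033203) [0.0002 0.0043 0.0173]
brush 456 ((522.4417724609375, -166.16046142578125), (42.427101135253906, 180.1884002685547), 69.25509643554688) [0.0085 0.0134 0.0179]
corners [[ 0.5748  0.2757  0.064 ]
 [ 0.6298  0.0176  0.064 ]
 [ 0.4269 -0.0247  0.064 ]
 [ 0.3754  0.2372  0.064 ]]
```

```bash
python3 - <<'E'
from h import *
st=arm.read_state();M=R.from_rotvec(st['ee_rot']).as_matrix();print(M.round(3),'yaw tool x',np.degrees(np.arctan2(M[1,0],M[0,0])),st['t'])
E
```

```text
[[ 0.386 -0.    -0.922]
 [ 0.922 -0.     0.386]
 [-0.    -1.     0.   ]] yaw tool x 67.26915345573438 0.35
```

```bash
python3 -m creep '{"gripper":[0.2,0.2,0.2,0.2,0.2,0.2,0.2,0.2,0.2,0.2,0.2,0.2],"xyz":[[30,-38,0],[60,-77,0],[90,-115,0],[120,-154,0],[150,-192,0],[180,-230,-20],[210,-269,-20],[240,-307,-30],[270,-346,-30],[300,-384,-30],[328,-421,-30],[328,-421,-30]],"twist":[-0.08,-0.16,-0.24,-0.32,-0.4,-0.5,-0.6,-0.7,-0.8,-0.9,-0.965,-0.965]}'
python3 - <<'E'
from h import *
st=arm.read_state();c=arm.camera('wrist')
import pickle;pickle.dump((st,c),open('w1.pkl','wb'))
save('w1',c['color']);print(st)
E
```

```text
t: 1.85
eef_pos: [0.5224, 0.0379, 0.2008]
ee_rot: [-1.565, -0.161, 0.161]
wrist_force: [-0.8, -0.3, -0.7]
width: 0.0512
{'t': 1.85, 'joint_pos': array([ 7.26295357e-02,  2.69291820e-01, -3.84854237e-02,  1.26332631e+00,
       -3.81651468e-04,  1.43849481e+00]), 'joint_vel': array([ 0.05250231, -0.02991792, -0.0368252 ,  0.00561675,  0.01351161,
        0.00618767]), 'joint_efforts': array([ -3.74686204, -71.69946671,  50.19563556,  -0.30482403,
        -0.34108437,  -0.13608548]), 'eef_pos': array([0.52243556, 0.03789034, 0.20080836]), 'ee_rot': array([-1.56517332, -0.16065939,  0.16116038]), 'wrist_force': array([-0.83338334, -0.31327238, -0.73074008]), 'moment': array([ 0.04957257,  0.03374572, -0.02826296]), 'width': 0.05118077934165338}
```

View pics/w1.png

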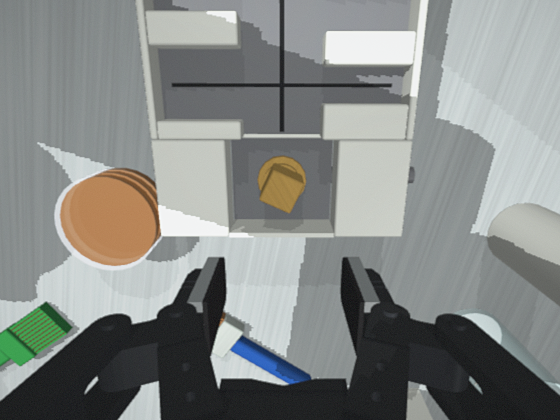

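The wrist view shows the plug head at (283,185), its square turned relative to the tray, and the sump opening from (232,140) to (332,235). I take the top face's corners from an enlargement.

```bash
python3 - <<'E'
from h import *
import pickle;st,c=pickle.load(open('w1.pkl','rb'))
im=c['color'];cr=im[145:225,240:330];save('w1plug',cv2.resize(cr,None,fx=8,fy=7.4 if 0 else 7.0,interpolation=cv2.INTER_CUBIC))
hsv=cv2.cvtColor(im,cv2.COLOR_BGR2HSV)
vv,uu=np.mgrid[0:420,0:560];P=zpts(c,np.c_[uu.ravel(),vv.ravel()],st).reshape(420,560,3)
b=(hsv[...,1]>100)&(uu>250)&(uu<320)&(vv>145)&(vv<225)
print(np.percentile(P[b][:,2],[2,20,50,80,98]).round(4))
m=b&(P[...,2]>.072)
q=P[m];print(len(q),np.median(q,0),cv2.minAreaRect((q[:,:2]*1000).astype(np.float32)))
uv=np.c_[uu[m],vv[m]];q=onz(c,uv,.076,st);rc=cv2.minAreaRect((q[:,:2]*1000).astype(np.float32));print('plane',rc,q.mean(0))
E
```

```text
[0.0364 0.0384 0.0749 0.0759 0.0769]
1202 [0.52093561 0.04120505 0.07561271] ((522.0014038085938, 68.78925323486328), (89.22455596923828, 32.06601333618164), 88.76497650146484)
plane ((520.0021362304688, 46.71885681152344), (39.39199447631836, 32.7210807800293), 74.35601806640625) [0.52100063 0.04113058 0.076     ]
```

View pics/w1plug.png

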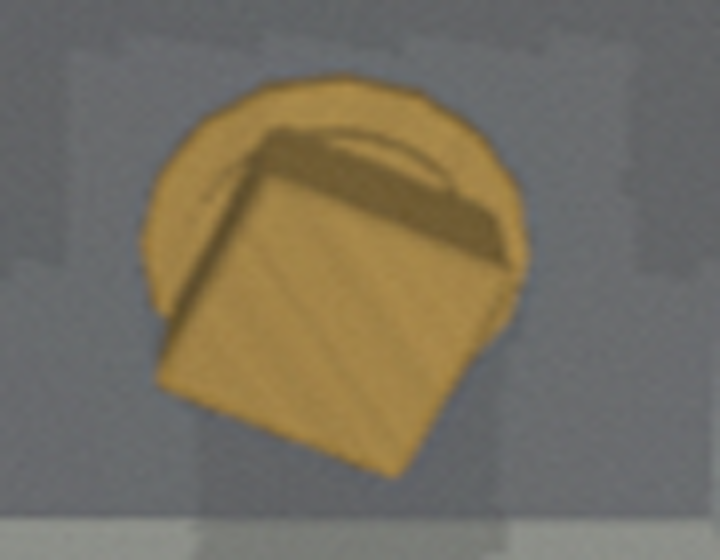

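```bash
python3 - <<'E'
from h import *
import pickle;st,c=pickle.load(open('w1.pkl','rb'))
k=np.array([(268,172),(508,265),(398,478),(160,382)],float)
uv=np.c_[240+(k[:,0]+.5)/8-.5,145+(k[:,1]+.5)/7-.5]
p=onz(c,uv,.076,st)[:,:2]*1000;print(p.round(1),p.mean(0))
for i in range(4):
    d=p[(i+1)%4]-p[i];print(np.hypot(*d).round(1),np.degrees(np.arctan2(d[1],d[0])).round(1))
E
```

```text
[[511.1  56.5]
 [536.1  50.9]
 [530.9  24.1]
 [505.3  30.5]] [520.86796755  40.51934154]
25.7 -12.5
27.4 -101.0
26.4 165.9
26.6 77.6
```

```bash
python3 -m creep '{"gripper":[-0.1,-0.1,-0.1,-0.1,-0.1,-0.1,-0.1,-0.1,-0.1,-0.1,-0.1,-0.1,-0.1],"xyz":[[0,0,-10],[0,0,-20],[0,0,-35],[0,0,-50],[0,0,-65],[0,0,-80],[0,0,-90],[0,0,-90],[0,0,-90],[0,0,-110],[0,0,-130],[0,0,-147],[0,0,-147]],"twist":[0.165,0.33,0.495,0.66,0.825,0.99,1.144,1.144,1.144,1.144,1.144,1.144,1.144]}'
python3 - <<'E'
from h import *
st=arm.read_state();c=arm.camera('wrist');save('w2',c['color']);print(st)
E
```

```text
t: 3.52
eef_pos: [0.5206, 0.0403, 0.0539]
ee_rot: [-1.304, -1.045, 1.047]
wrist_force: [-0.2, 1.0, 0.3]
width: 0.0384
{'t': 3.525, 'joint_pos': array([ 7.71731138e-02,  3.61194393e-01, -2.99640351e-01,  9.11282826e-01,
        1.50783111e-05,  2.96774247e-01]), 'joint_vel': array([-0.00176587, -0.01721142,  0.02963962,  0.02231237, -0.00021556,
       -0.00998617]), 'joint_efforts': array([-1.70661695e-02, -7.43728852e+01,  4.17185676e+01, -1.27722725e+00,
       -6.58386871e-04,  2.92126264e-02]), 'eef_pos': array([0.52061263, 0.04026202, 0.05394893]), 'ee_rot': array([-1.30431831, -1.04488978,  1.04670113]), 'wrist_force': array([-0.16744192,  0.97276881,  0.30556678]), 'moment': array([-0.00144879,  0.02607563,  0.0531112 ]), 'width': 0.03840788880595448}
```

View pics/w2.png

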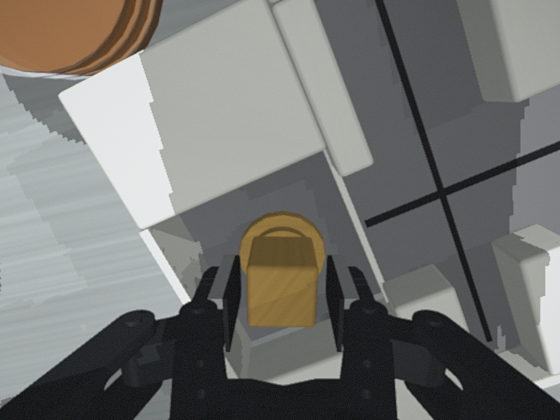

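The head sits between the fingers with its flats parallel to the pads, from (248,300) to (317,300), about equally spaced. I close on it.

```bash
python3 -m creep '{"gripper":[-0.6,-0.6,-0.6,-0.6],"xyz":[[0,0,0],[0,0,0],[0,0,0],[0,0,0]],"twist":[0,0,0,0]}'
python3 - <<'E'
from h import *
st=arm.read_state();print(st['width'],st['wrist_force'],st['moment'],st['joint_pos'][5],st['joint_efforts'][5])
E
python3 -m creep '{"gripper":[-0.6,-0.6,-0.6,-0.6],"xyz":[[0,0,0],[0,0,0],[0,0,0],[0,0,0]],"twist":[-0.1,-0.2,-0.2,-0.2]}'
python3 - <<'E'
from h import *
st=arm.read_state();print(st['width'],st['wrist_force'],st['moment'],st['joint_pos'][5],st['joint_efforts'][5])
E
```

```text
t: 4.08
eef_pos: [0.5217, 0.0399, 0.0556]
ee_rot: [-1.306, -1.047, 1.046]
wrist_force: [-3.3, -2.4, 6.1]
width: 0.0268
0.026806502127303924 [-3.25238018 -2.39206306  6.09580572] [-0.55215305  0.62615124 -0.00167208] 0.29536063249877703 0.023465806734748185
t: 4.58
eef_pos: [0.5217, 0.0397, 0.0556]
ee_rot: [-1.38, -0.896, 0.895]
wrist_force: [-2.6, -3.9, 6.0]
width: 0.0268
0.026811103379997137 [-2.61353467 -3.94261577  6.04377782] [-0.91519131  0.66548163 -0.05330695] 0.49547182252288247 0.000149624856931041
```

```bash
cat > m.py <<'E'
from h import *
st=arm.read_state();print(round(st['width'],4),'F',st['wrist_force'].round(2),'M',st['moment'].round(3),'j6',st['joint_pos'][5].round(4),'tau6',st['joint_efforts'][5].round(3))
E
python3 -m creep '{"gripper":[-0.6,-0.6],"xyz":[[0,0,0],[0,0,0]],"twist":[-0.1,-0.1]}'|grep force; python3 m.py
python3 -m creep '{"gripper":[-0.6,-0.6],"xyz":[[0,0,0],[0,0,0]],"twist":[-0.1,-0.1]}'|grep force; python3 m.py
```

```text
wrist_force: [-3.4, -5.4, 5.8]
0.027 F [-3.45 -5.36  5.84] M [-1.056  0.656 -0.065] j6 0.597 tau6 1.061
wrist_force: [-3.5, -5.3, 6.8]
0.027 F [-3.45 -5.26  6.81] M [-1.173  0.694 -0.005] j6 0.6969 tau6 1.063
```

```bash
python3 -m creep '{"gripper":[-0.6,-0.6],"xyz":[[0,0,0],[0,0,0]],"twist":[-0.1,-0.1]}'|grep force; python3 m.py
```

```text
wrist_force: [-3.8, -6.1, 7.2]
0.0267 F [-3.76 -6.08  7.16] M [-1.353  0.819 -0.042] j6 0.7969 tau6 1.063
```

```bash
python3 -m creep '{"gripper":[-0.6,-0.6],"xyz":[[0,0,0],[0,0,0]],"twist":[-0.08,-0.08]}'|grep force; python3 m.py
```

```text
wrist_force: [-4.7, -6.1, 6.9]
0.0266 F [-4.66 -6.07  6.94] M [-1.427  0.821 -0.084] j6 0.8767 tau6 0.841
```

```bash
python3 -m creep '{"gripper":[-0.6,-0.6],"xyz":[[0,0,0],[0,0,0]],"twist":[-0.08,-0.08]}'|grep force; python3 m.py
```

```text
wrist_force: [-4.9, -6.8, 8.9]
0.0272 F [-4.89 -6.8   8.87] M [-1.518  0.959 -0.031] j6 0.9566 tau6 0.841
```

```bash
python3 -m creep '{"gripper":[-0.6,-0.6],"xyz":[[0,0,0],[0,0,0]],"twist":[-0.08,-0.08]}'|grep force; python3 m.py
```

```text
wrist_force: [-4.9, -6.7, 7.8]
0.0272 F [-4.88 -6.66  7.8 ] M [-1.631  1.015 -0.079] j6 1.0367 tau6 0.842
```

```bash
python3 -m creep '{"gripper":[-0.6,-0.6],"xyz":[[0,0,0],[0,0,0]],"twist":[-0.08,-0.08]}'|grep force; python3 m.py
```

```text
wrist_force: [-3.8, -6.9, 8.1]
0.027 F [-3.78 -6.93  8.07] M [-1.638  1.122 -0.018] j6 1.1167 tau6 0.842
```

```bash
python3 -m creep '{"gripper":[-0.6,-0.6],"xyz":[[0,0,0],[0,0,0]],"twist":[-0.08,-0.08]}'|grep force; python3 m.py
```

```text
wrist_force: [-5.1, -8.1, 8.8]
0.0265 F [-5.15 -8.11  8.84] M [-1.74   1.102 -0.105] j6 1.1967 tau6 0.842
```

```bash
python3 - <<'E'
from h import *
c=arm.camera('wrist');save('w3',c['color'])
E
```

```text
(no output)
```

View pics/w3.png

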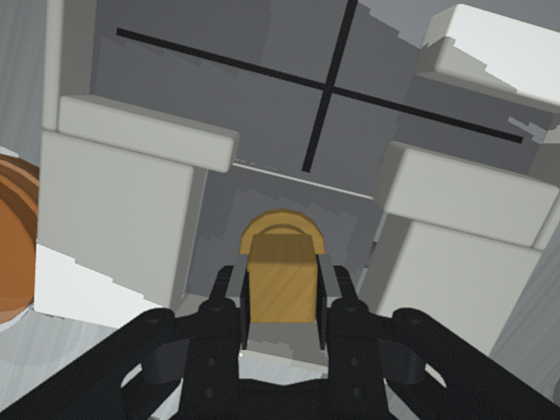

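The head (248-317, 235-320) has turned with the fingers and is still square in the pads. I continue.

```bash
python3 -m creep '{"gripper":[-0.6,-0.6],"xyz":[[0,0,0],[0,0,0]],"twist":[-0.08,-0.08]}'|grep force; python3 m.py
```

```text
wrist_force: [-5.6, -8.2, 8.9]
0.027 F [-5.64 -8.2   8.87] M [-1.868  1.228  0.12 ] j6 1.2765 tau6 1.001
```

```bash
python3 -m creep '{"gripper":[-0.6,-0.6],"xyz":[[0,0,0],[0,0,0]],"twist":[-0.08,-0.08]}'|grep force; python3 m.py
```

```text
wrist_force: [-6.0, -7.8, 9.4]
0.0268 F [-5.98 -7.77  9.44] M [-1.87   1.373  0.229] j6 1.3564 tau6 1.091
```

```bash
python3 -m creep '{"gripper":[-0.6,-0.6],"xyz":[[0,0,0],[0,0,0]],"twist":[-0.06,-0.06]}'|grep force; python3 m.py
```

```text
wrist_force: [-6.8, -10.3, 9.3]
0.0271 F [ -6.82 -10.29   9.34] M [-2.014  1.41   0.329] j6 1.416 tau6 0.991
```

```bash
python3 - <<'E'
from h import *
c=arm.camera('wrist');a=cv2.imread('pics/w3.png');b=c['color'];save('w4',b)
k=lambda i:cv2.resize(i[200:335,220:345],None,fx=3,fy=3,interpolation=cv2.INTER_CUBIC)
save('w34',np.hstack([k(a),k(b)]))
E
python3 m.py
```

```text
0.0268 F [-6.06 -8.11  9.78] M [-1.924  1.406  0.293] j6 1.4153 tau6 0.507
```

View pics/w34.png

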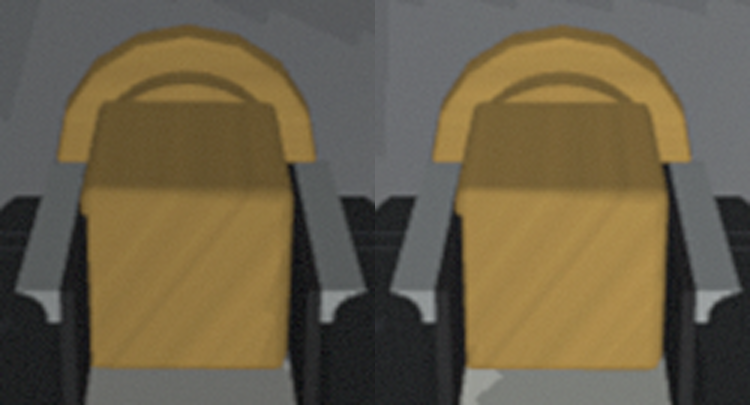

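Nothing slipped: the head sits identically in the pads at (88-292) in both halves. So the bite equals the turn since onset, between about 0.14 and 0.22 rad, and the moment has risen by about 0.39 N m. That is snug, so I release and go above the brush.

```bash
python3 -m creep '{"gripper":[0,0,0,0,0,0,0,0,0.1,0.1,0.1,0.1,0.1],"xyz":[[0,0,0],[0,0,0],[0,0,0],[0,0,30],[0,0,60],[0,-40,90],[0,-80,120],[0,-120,146],[0,-160,146],[0,-208,146],[0,-208,146],[0,-208,146],[0,-208,146]],"twist":[0,0,0,0,0,0.15,0.32,0.48,0.64,0.8,0.917,0.917,0.917]}'
python3 - <<'E'
from h import *
import pickle
st=arm.read_state();c=arm.camera('wrist');pickle.dump((st,c),open('w5.pkl','wb'));save('w5',c['color'])
c=arm.camera('top');save('top5',np.clip(cv2.resize(c['color'][145:285,170:320],None,fx=4,fy=4,interpolation=cv2.INTER_CUBIC)*1.7,0,255).astype(np.uint8))
E
```

```text
t: 9.05
eef_pos: [0.5213, -0.1674, 0.2004]
ee_rot: [-1.38, -0.892, 0.892]
wrist_force: [0.6, 0.2, -0.2]
width: 0.0468
```

View pics/w5.png

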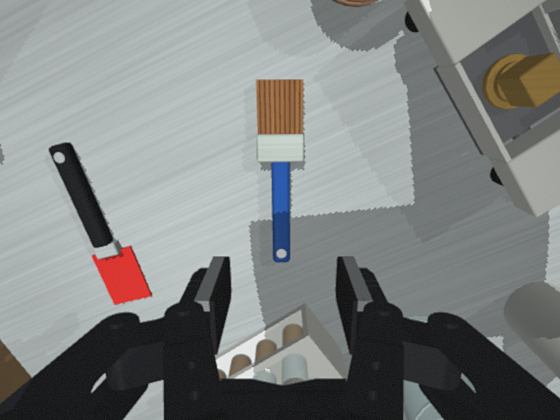

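View pics/top5.png

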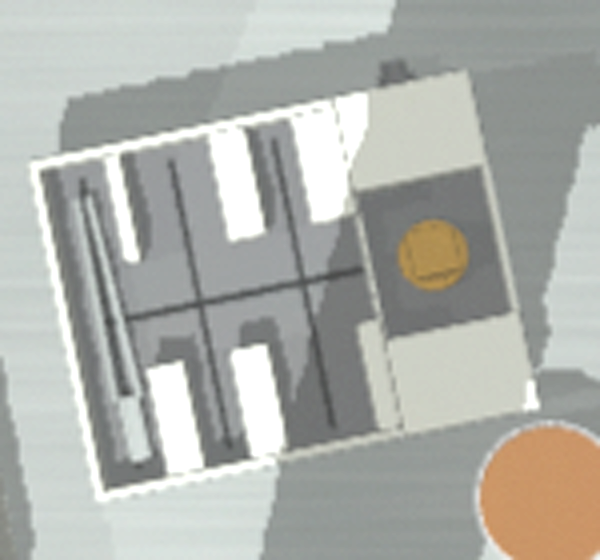

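The wrist view shows the brush from its bristle end at (280,80) to its handle end at (282,262), lined up with the jaws. The top view shows the plug turned and the tweezers undisturbed. Next I measure the brush and spatula.

```bash
python3 - <<'E'
from h import *
import pickle;st,c=pickle.load(open('w5.pkl','rb'))
im=c['color'];h=cv2.cvtColor(im,cv2.COLOR_BGR2HSV);H,S,V=cv2.split(h)
vv,uu=np.mgrid[0:420,0:560];P=zpts(c,np.c_[uu.ravel(),vv.ravel()],st).reshape(420,560,3)
B=(uu>240)&(uu<320)&(vv>70)&(vv<275);S_=(uu>40)&(uu<165)&(vv>135)&(vv<312)
def go(n,m,z):
    uv=np.c_[uu[m],vv[m]];q=onz(c,uv,z,st)[:,:2]*1000
    mu=q.mean(0);w,v=np.linalg.eigh(np.cov(q.T));a=v[:,1];s=(q-mu)@a
    print(n,m.sum(),'mean',mu.round(1),'dir',np.degrees(np.arctan2(a[1],a[0])).round(1),'ext',(mu+a*s.min()).round(1),(mu+a*s.max()).round(1),'z',np.percentile(P[m][:,2],[10,50,90]).round(4), cv2.minAreaRect(q.astype(np.float32)))
go('blue',B&(H>105)&(H<130)&(S>120),.016)
go('brown',B&(H>3)&(H<18)&(S>80),.012)
go('red',S_&((H<6)|(H>174))&(S>150),.003)
go('black',S_&(V<60),.016)
E
python3 m.py; python3 -c "
from h import *;s=arm.read_state();print(s['eef_pos'],R.from_rotvec(s['ee_rot']).as_matrix()[:2,0])"
```

```text
blue 1610 mean [ 549.8 -182.4] dir 156.3 ext [ 601.6 -205.1] [ 507.  -163.7] z [0.0141 0.0154 0.0165] ((554.1629028320312, -184.64857482910156), (16.976896286010742, 103.16656494140625), 66.14978790283203)
brown 2473 mean [ 461.1 -143.5] dir 159.4 ext [ 484.5 -152.3] [ 438.7 -135.1] z [0.0108 0.0118 0.0128] ((461.52276611328125, -143.8211212158203), (41.338470458984375, 46.80488204956055), 66.34935760498047)
red 1919 mean [ 554.1 -372.7] dir 165.9 ext [ 584.  -380.2] [ 521.9 -364.6] z [0.0016 0.0024 0.0033] ((552.789794921875, -372.8417053222656), (44.24433517456055, 61.8292236328125), 80.62100219726562)
black 2260 mean [ 459.3 -352.2] dir 169.4 ext [ 511.3 -361.9] [ 408.3 -342.7] z [0.0081 0.0148 0.016 ] ((459.69989013671875, -352.4965515136719), (22.42616081237793, 104.74707794189453), 80.41343688964844)
0.0466 F [-0.93  0.14  0.38] M [ 0.021 -0.003  0.032] j6 0.1112 tau6 0.053
[ 0.52133924 -0.16729678  0.20039069] [0.40930086 0.91239948]
```

```bash
python3 -m creep '{"gripper":[0.1,0.1,0.1,0.1,0.1,0.1,0.1,-1,-1,-1,-1],"xyz":[[1,-3,-40],[1,-3,-80],[1,-3,-120],[1,-3,-150],[1,-3,-175],[1,-3,-196],[1,-3,-196],[1,-3,-196],[1,-3,-196],[1,-3,-196],[1,-3,-196]],"twist":[0,0,0,0,0,0,0,0,0,0,0]}'; python3 m.py
```

```text
t: 10.52
eef_pos: [0.523, -0.171, 0.0056]
ee_rot: [-1.381, -0.895, 0.893]
wrist_force: [-1.6, 1.6, 7.1]
width: 0.0159
0.0159 F [-1.55  1.62  7.06] M [0.218 0.346 0.087] j6 0.1048 tau6 0.04
```

```bash
python3 -m creep '{"gripper":[-1,-1,-1,-1,-1,-1,-1,-1,-1,-1,-1,-1,-1],"xyz":[[0,0,15],[0,0,45],[0,0,80],[-2,35,110],[-4,75,120],[-7,115,120],[-9,155,120],[-11,195,120],[-13,235,120],[-15,265,120],[-16,290,120],[-16,290,120],[-16,290,120]],"twist":[0,0,0,0.06,0.13,0.2,0.28,0.36,0.44,0.53,0.617,0.617,0.617]}'
python3 - <<'E'
from h import *
import pickle
st=arm.read_state();c=arm.camera('wrist');pickle.dump((st,c),open('w6.pkl','wb'));save('w6',c['color'])
c=arm.camera('top');pickle.dump(c,open('t6.pkl','wb'));save('top6',np.clip(cv2.resize(c['color'][145:285,170:320],None,fx=4,fy=4,interpolation=cv2.INTER_CUBIC)*1.7,0,255).astype(np.uint8))
E
python3 m.py
```

```text
t: 12.15
eef_pos: [0.5064, 0.1188, 0.1251]
ee_rot: [-1.111, -1.352, 1.351]
wrist_force: [0.2, -0.4, -0.5]
width: 0.016
0.0162 F [ 0.39 -0.11  0.26] M [-0.04   0.022 -0.001] j6 0.0354 tau6 0.01
```

View pics/w6.png

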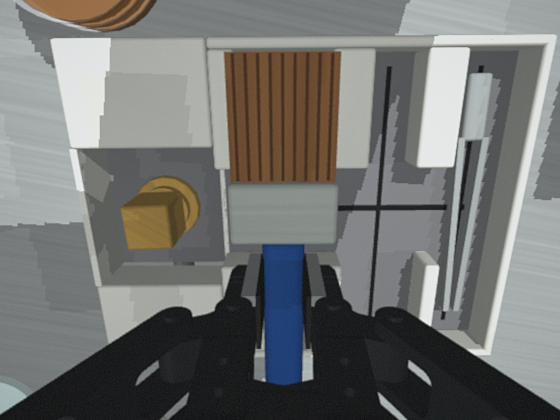

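View pics/top6.png

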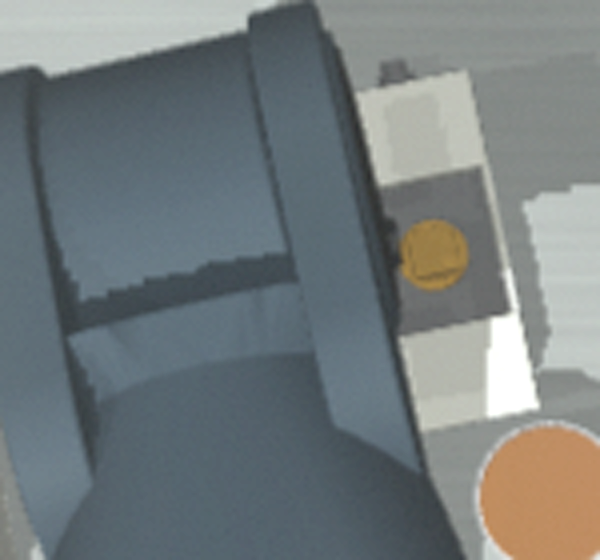

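The wrist view shows the brush hanging straight in the jaws, bristles (225-340, 52-182) toward tray -x, over its bay. I now check its in-hand pose and the divider edges.

```bash
python3 - <<'E'
from h import *
import pickle;st,c=pickle.load(open('w6.pkl','rb'))
im=c['color'];h=cv2.cvtColor(im,cv2.COLOR_BGR2HSV);H,S,V=cv2.split(h)
vv,uu=np.mgrid[0:420,0:560];P=zpts(c,np.c_[uu.ravel(),vv.ravel()],st).reshape(420,560,3)
th=np.radians(11.55);ctr=np.array([503.,129.4]);Rt=np.array([[np.cos(th),-np.sin(th)],[np.sin(th),np.cos(th)]])
T=lambda q:(q-ctr)@Rt
m=(H>3)&(H<18)&(S>80)&(uu>215)&(uu<345)&(vv>45)&(vv<190)
z=np.median(P[m][:,2]);print('bristle z',z)
q=onz(c,np.c_[uu[m],vv[m]],z,st)[:,:2]*1000
print('bristles tray',cv2.minAreaRect(T(q).astype(np.float32)))
m2=m&(P[...,2]>.12);
m=(H>105)&(H<130)&(S>100)&(uu>255)&(uu<310)&(vv>240)&(vv<385);print('handle z',np.median(P[m][:,2]))
q=T(P[m][:,:2]*1000);print('handle y at x',[(a,np.median(q[abs(q[:,0]-a)<6][:,1]).round(1)) for a in(10,30,50,70) if (abs(q[:,0]-a)<6).any()])
# tray: rim-height points
r=(abs(P[...,2]-.064)<.004);q=T(P[...,:2].reshape(-1,2)*1000).reshape(420,560,2)
for x in (-60,-50,-40):
    k=r&(abs(q[...,0]-x)<3);y=np.sort(q[k][:,1]);g=np.nonzero(np.diff(y)>5)[0];print(x,[(round(float(a[0]),1),round(float(a[-1]),1)) for a in np.split(y,g+1)])
for y in(28,):
    k=r&(abs(q[...,1]-y)<5);x=np.sort(q[k][:,0]);g=np.nonzero(np.diff(x)>5)[0];print('y28',[(round(float(a[0]),1),round(float(a[-1]),1)) for a in np.split(x,g+1)])
fl=(P[...,2]<.05)&(P[...,2]>.03)&(abs(q[...,0])<25)&(q[...,1]>40)&(q[...,1]<80);print('floor z',np.median(P[fl][:,2]))
E
```

```text
bristle z 0.13132303672516676
bristles tray ((-66.31102752685547, -11.127628326416016), (41.71809387207031, 47.77647399902344), 89.82227325439453)
handle z 0.13497158009219634
handle y at x [(10, np.float64(-11.3)), (30, np.float64(-11.2)), (50, np.float64(-11.5))]
-60 [(-134.4, -42.5), (20.7, 39.6), (67.2, 89.6), (128.3, 134.6)]
-50 [(-134.5, -42.3), (20.5, 39.7), (67.2, 90.2), (127.6, 134.7)]
-40 [(-135.1, -129.8), (-51.7, -42.2), (20.3, 39.7), (67.2, 89.9), (128.4, 134.9)]
y28 [(-105.0, -33.5), (30.6, 45.4)]
floor z 0.039934428959231355
```

The tray frame agrees within 0.5 mm (divider edges 39.6 and 67.2, expected 39.5 and 67.5; floor at 39.9 mm). The brush is at (-0.3, -11.2) in tray axes, so I lower it.

```bash
python3 -m creep '{"gripper":[-1,-1,-1,-1,-1,-1,-1,-1],"xyz":[[0,0.7,-25],[0,0.7,-45],[0,0.7,-60],[0,0.7,-70],[0,0.7,-75],[0,0.7,-78],[0,0.7,-79.5],[0,0.7,-79.5]],"twist":[0,0,0,0,0,0,0,0]}';python3 m.py
```

```text
t: 13.25
eef_pos: [0.5064, 0.1199, 0.0456]
ee_rot: [-1.11, -1.353, 1.352]
wrist_force: [-4.6, -1.1, 9.6]
width: 0.0162
0.0162 F [-4.57 -1.09  9.64] M [-0.291  0.869 -0.013] j6 0.0363 tau6 0.012
```

```bash
python3 -m creep '{"gripper":[-0.3,-0.3,-0.3,-0.3,-0.3,-0.3,-0.3],"xyz":[[0,0,0],[0,0,0],[0,0,0],[0,0,30],[0,0,80],[0,0,130],[0,0,130]],"twist":[0,0,0,0,0,0,0]}'
python3 - <<'E'
from h import *
import pickle
st=arm.read_state();c=arm.camera('wrist');pickle.dump((st,c),open('w7.pkl','wb'));save('w7',c['color'])
E
```

```text
t: 14.12
eef_pos: [0.5082, 0.1203, 0.1785]
ee_rot: [-1.114, -1.357, 1.349]
wrist_force: [0.4, 0.3, -0.1]
width: 0.0302
```

View pics/w7.png

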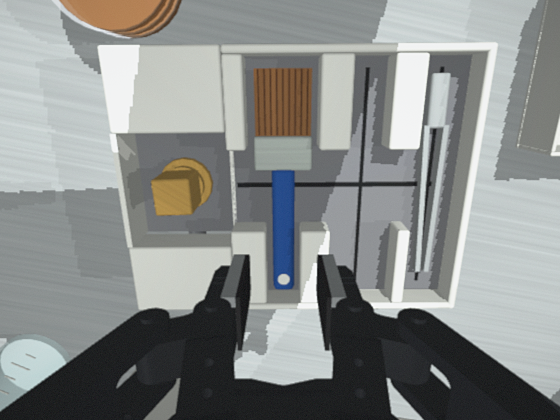

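The brush lies in its bay, with the bristles (255-312, 68-135) in the wide part and the handle (283,230) in the narrow part. I go to the spatula.

```bash
python3 -m creep '{"gripper":[-0.2,-0.1,0,0.1,0.1,0.1,0.1,0.1,0.1,0.1,0.1,0.1,0.1,0.1],"xyz":[[0,-20,20],[0,-60,25],[-1,-105,25],[-2,-150,25],[-3,-195,25],[-4,-240,25],[-5,-285,25],[-6,-330,25],[-8,-375,25],[-10,-420,25],[-12,-460,25],[-12,-483,25],[-12,-483,25],[-12,-483,25]],"twist":[0,-0.03,-0.06,-0.1,-0.14,-0.18,-0.22,-0.26,-0.3,-0.33,-0.364,-0.364,-0.364,-0.364]}'
python3 - <<'E'
from h import *
import pickle
st=arm.read_state();c=arm.camera('wrist');pickle.dump((st,c),open('w8.pkl','wb'));save('w8',c['color'])
im=c['color'];h=cv2.cvtColor(im,cv2.COLOR_BGR2HSV);H,S,V=cv2.split(h)
vv,uu=np.mgrid[0:420,0:560];P=zpts(c,np.c_[uu.ravel(),vv.ravel()],st).reshape(420,560,3)
ok=(abs(P[...,0]-.49)<.13)&(abs(P[...,1]+.36)<.07)&(P[...,2]<.03)
def go(n,m,z):
    q=onz(c,np.c_[uu[m],vv[m]],z,st)[:,:2]*1000
    print(n,m.sum(),cv2.minAreaRect(q.astype(np.float32)),np.percentile(P[m][:,2],[10,50,90]).round(4))
go('red',ok&((H<6)|(H>174))&(S>150),.003)
go('black',ok&(V<60)&(P[...,2]>.013),.016)
M=R.from_rotvec(st['ee_rot']).as_matrix();print(st['eef_pos'],np.degrees(np.arctan2(M[1,0],M[0,0])))
E
```

```text
t: 15.92
eef_pos: [0.494, -0.3624, 0.1989]
ee_rot: [-1.282, -1.084, 1.085]
wrist_force: [1.2, 0.9, -0.2]
width: 0.0469
red 2125 ((552.9498901367188, -373.7938232421875), (42.97286605834961, 61.3058967590332), 80.44580841064453) [0.0018 0.0027 0.0036]
black 1871 ((459.10150146484375, -357.9266357421875), (16.319231033325195, 104.69127655029297), 80.83036804199219) [0.0143 0.0155 0.0165]
[ 0.49400446 -0.36237659  0.19890766] 80.39922621539657
```

View pics/w8.png

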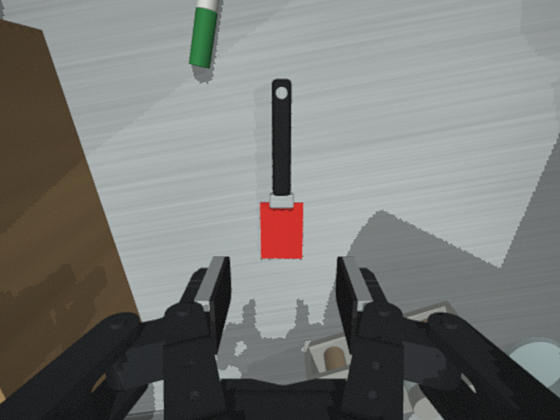

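The wrist view shows the spatula aligned with the jaws, handle (281,140) and blade (282,230). Its origin is at about (494.0, -363.8) mm. I grasp it.

```bash
python3 -m creep '{"gripper":[0.1,0.1,0.1,0.1,0.1,0.1,0.1,-1,-1,-1,-1],"xyz":[[0,-1.4,-40],[0,-1.4,-80],[0,-1.4,-120],[0,-1.4,-150],[0,-1.4,-175],[0,-1.4,-194.5],[0,-1.4,-194.5],[0,-1.4,-194.5],[0,-1.4,-194.5],[0,-1.4,-194.5],[0,-1.4,-194.5]],"twist":[0,0,0,0,0,0,0,0,0,0,0]}'; python3 m.py
```

```text
t: 17.35
eef_pos: [0.4949, -0.3648, 0.0067]
ee_rot: [-1.286, -1.086, 1.085]
wrist_force: [-1.3, 1.5, 7.0]
width: 0.0162
0.0162 F [-1.33  1.51  7.02] M [ 0.372  0.244 -0.012] j6 -0.4677 tau6 0.018
```

```bash
python3 -m creep '{"gripper":[-1,-1,-1,-1,-1,-1,-1,-1,-1,-1,-1,-1,-1,-1,-1,-1,-1,-1],"xyz":[[0,0,15],[0,0,45],[0,0,80],[0,30,110],[0,70,120],[0,115,120],[0,160,120],[0,205,120],[0,250,120],[0,295,120],[0,340,120],[0,385,120],[0,430,120],[-1,475,120],[-1,515,120],[-2,547,120],[-2,547,120],[-2,547,120]],"twist":[0,0,0,0.02,0.05,0.08,0.11,0.14,0.17,0.2,0.23,0.26,0.29,0.32,0.35,0.367,0.367,0.367]}'
cat > chk.py <<'E'
from h import *
th=np.radians(11.55);ctr=np.array([503.,129.4]);Rt=np.array([[np.cos(th),-np.sin(th)],[np.sin(th),np.cos(th)]])
T=lambda q:(q-ctr)@Rt
vv,uu=np.mgrid[0:420,0:560]
def load(n):
    st=arm.read_state();c=arm.camera('wrist');save(n,c['color']);h=cv2.cvtColor(c['color'],cv2.COLOR_BGR2HSV)
    P=zpts(c,np.c_[uu.ravel(),vv.ravel()],st).reshape(420,560,3);q=T(P[...,:2].reshape(-1,2)*1000).reshape(420,560,2)
    return st,c,cv2.split(h),P,q
def rect(n,c,st,m,P):
    z=np.median(P[m][:,2]);k=T(onz(c,np.c_[uu[m],vv[m]],z,st)[:,:2]*1000);print(n,m.sum(),'z',z.round(4),cv2.minAreaRect(k.astype(np.float32)))
E
python3 - <<'E'
from chk import *
st,c,(H,S,V),P,q=load('w9');print(st['eef_pos'],T(st['eef_pos'][:2]*1000))
near=(q[...,1]>20)&(q[...,1]<90)&(P[...,2]>.1)
rect('red',c,st,near&((H<6)|(H>174))&(S>150),P)
m=near&(V<60)&(q[...,0]<-20)&(abs(P[...,2]-.135)<.006);
rect('black',c,st,m,P)
fl=(P[...,2]<.05)&(P[...,2]>.03)&(abs(q[...,0])<25)&(q[...,1]>75)&(q[...,1]<88);print('floor z',np.median(P[fl][:,2]))
E
python3 m.py
```

```text
t: 19.6
eef_pos: [0.4924, 0.1822, 0.1261]
ee_rot: [-1.109, -1.355, 1.354]
wrist_force: [0.6, -0.6, -0.9]
width: 0.0161
[0.49236229 0.18222718 0.12610775] [ 0.15491457 53.88736007]
red 2643 z 0.1222 ((53.06474304199219, 53.692100524902344), (31.194263458251953, 31.837684631347656), 89.89805603027344)
black 7491 z 0.1349 ((-54.61052703857422, 53.87825393676758), (17.417333602905273, 70.20393371582031), 89.99441528320312)
floor z 0.039871615477995476
0.0161 F [-0.54  1.06 -1.18] M [-0.026  0.036  0.004] j6 0.1554 tau6 0.007
```

View pics/w9.png

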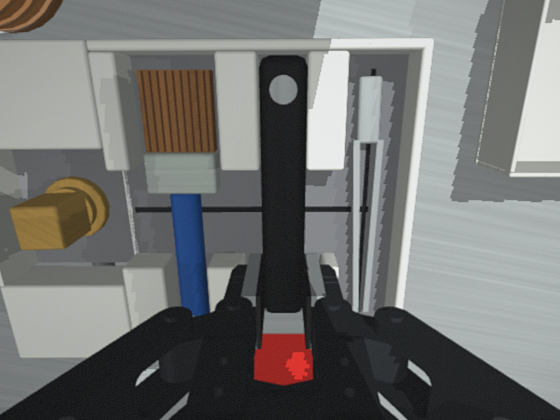

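The handle end is at tray x -89.7, y 53.9, and parallel to the bay, so I lower it.

```bash
python3 -m creep '{"gripper":[-1,-1,-1,-1,-1,-1,-1,-1],"xyz":[[0,0,-25],[0,0,-45],[0,0,-60],[0,0,-70],[0,0,-75],[0,0,-78],[0,0,-79.5],[0,0,-79.5]],"twist":[0,0,0,0,0,0,0,0]}';python3 m.py
```

```text
t: 20.65
eef_pos: [0.4924, 0.1825, 0.0467]
ee_rot: [-1.109, -1.355, 1.354]
wrist_force: [-4.6, -2.7, 10.3]
width: 0.0163
0.0163 F [-4.57 -2.65 10.33] M [-0.502  0.929 -0.006] j6 0.1557 tau6 0.009
```

```bash
python3 -m creep '{"gripper":[-0.3,-0.3,-0.3,-0.3,-0.3,-0.3,-0.3,-0.3,-0.3],"xyz":[[0,0,0],[0,0,0],[0,0,0],[0,0,30],[0,0,80],[0,0,140],[0,-20,190],[0,-20,190],[0,-20,190]],"twist":[0,0,0,0,0,0,0,0,0]}'
python3 - <<'E'
from chk import *
st,c,(H,S,V),P,q=load('w10')
rect('red',c,st,((H<6)|(H>174))&(S>150)&(q[...,1]>20)&(q[...,1]<90)&(abs(q[...,0])<98),P)
rect('black',c,st,(V<70)&(q[...,1]>35)&(q[...,1]<72)&(abs(q[...,0]+40)<60)&(abs(P[...,2]-.056)<.004),P)
rect('blue',c,st,(H>105)&(H<130)&(S>120)&(abs(q[...,1]+10)<25)&(abs(P[...,2]-.056)<.004)&(abs(q[...,0])<100),P)
rect('brown',c,st,(H>3)&(H<18)&(S>80)&(abs(q[...,1]+10)<30)&(abs(q[...,0])<100),P)
E
```

```text
t: 21.78
eef_pos: [0.4921, 0.1624, 0.2353]
ee_rot: [-1.108, -1.354, 1.354]
wrist_force: [0.6, 0.1, 0.7]
width: 0.03
red 2170 z 0.0428 ((58.17231750488281, 54.25347137451172), (43.6165885925293, 61.080265045166016), 89.89734649658203)
black 2043 z 0.0554 ((-36.56909942626953, 54.2783203125), (17.312515258789062, 106.05133819580078), 89.85044860839844)
blue 1574 z 0.0554 ((30.97791290283203, -8.998198509216309), (93.45189666748047, 17.621423721313477), 0.014091319404542446)
brown 2573 z 0.0518 ((-65.46778106689453, -9.650819778442383), (42.31093978881836, 46.90192794799805), 89.9369888305664)
```

View pics/w10.png

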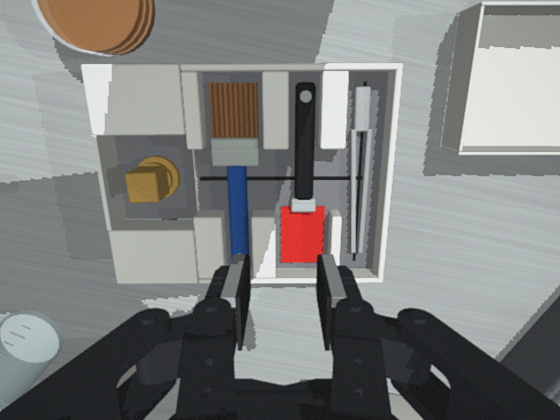

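Both tools lie flat in their bays: spatula at about (-1.5, +54.3) against a target of (0, 53.5), brush at about (0, -9.5) against (0, -10.5). The tool is clear of everything, so I make one last check of the plug angle and bystanders from the top view and then hand in.

```bash
python3 - <<'E'
from h import *
c=arm.camera('scene');a=cv2.imread('pics/scene0.png');save('scene_end',c['color'])
w=cv2.imread('pics/w10.png')[145:215,110:190];save('plug_end',cv2.resize(w,None,fx=8,fy=8,interpolation=cv2.INTER_CUBIC))
print(arm.read_state()['joint_vel'].round(3))
E
```

```text
[ 0.004  0.003  0.002  0.001 -0.001 -0.   ]
```

View pics/scene_end.png

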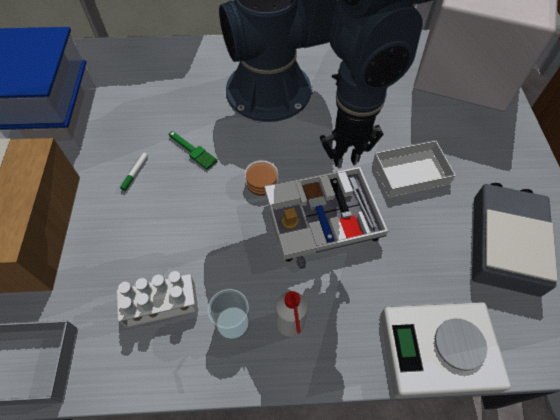

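View pics/plug_end.png

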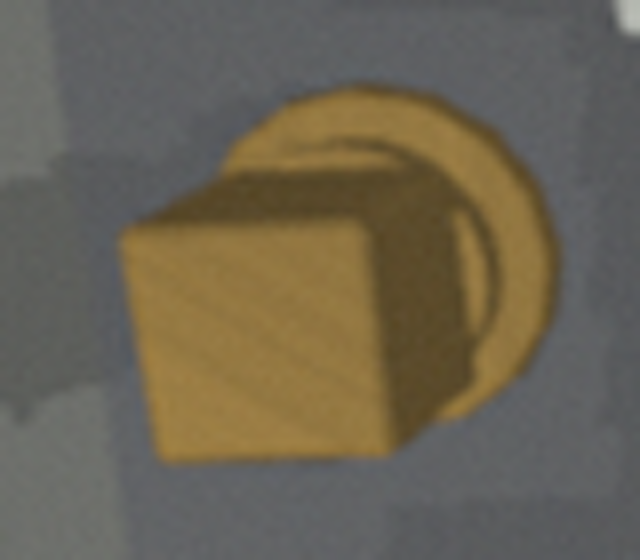

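The scene shows the bystanders at their starting pixels, and the plug head crop is square to the tray as it was when released, so it has not sprung back.

```bash
python3 -c "
from workcell import arm
print(arm.finish_job())"
```

```text
the job is handed in; nothing more can be done
None
```

The tray is ready for filling and I handed the job in at about 22 s; no verdict was reported.

- **Plug:** I turned it 1.12 rad clockwise. The resisting moment began to rise about 0.14 to 0.22 rad before I stopped, and that is my estimate of the bite. The moment felt was about 0.39 N m above the free-turning level. That is below the 0.57 to 0.66 N m the description gives for this bite, so the two disagree. "Held still, somewhat less is felt" may explain part of the gap. The head did not slip in the pads, and it showed no spring-back after release.
- **Spatula:** it lies flat in its bay with the blade toward tray +x. Its centre is about 0.5 to 2.3 mm off along the bay and 0.8 mm off across.
- **Brush:** the blue brush lies flat in its bay with the bristles toward tray -x, about 1 mm off in each direction.
- **Setting down:** I lowered both tools until they touched the floor of the bay (about 10 N) before opening the fingers.
- **Everything else:** the tweezers and the other bench items look unmoved in the last pictures, and the arm was clear of everything. I compared these by eye and did not measure them. The green brush was left alone.

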